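# Latch a boot-stand drying peg and tug-test it

## Task

One wooden drying peg on the boot stand is out of its latch: slide it along the rail to the empty spring latch and push it in, without ramming it, until the hook snaps down behind its tooth. Then prove that the latch holds: pull the peg back the way it came with a slowly rising force until you feel about 12 N, keep that for half a second and stop there (a much harder pull would bend the spring strip), then let go, leaving the peg latched. Leave the other pegs and everything else as they are, and keep off the latch itself.

Things in the scene. Friction and masses are not known exactly. Their poses are not given: they have to be found in the camera images.
- stand: Boot stand of wood and steel, fixed to the shelf, 180 mm deep (x), 586 mm long (y), origin under its middle on the shelf. A 16 mm square steel rail runs along its y axis at x = 0, 54 mm up, between wooden end blocks 74 mm high at y = -270 and +270 mm. Three peg carriages ride on it. Each end block bears a spring latch: the one at the -y end is empty, the one at the +y end holds a peg.
- stop (a point): Middle of the soft rubber face of the steel stop collar on the rail near the -y end, 54 mm above the shelf at stand y = -192 mm. The carriage of the peg to be latched meets it when the peg's origin is at stand y = -162 mm. The rubber gives roughly 0.05 mm per N.
- peg: The drying peg to be latched, nearest the stand's -y end; starts with its origin at stand y = -85 to -30 mm. Origin: middle of the underside of its wooden carriage (60 x 60 x 44 mm), 32 mm above the shelf; axes parallel to the stand's. It only slides, along stand y, with about 1 N of drag.
- peg_top (a point): Rounded top of that peg's upright wooden dowel, on its axis, 210 mm above the shelf. The dowel, 26 mm in diameter, stands on the middle of the carriage from 76 mm up. It is the part to hold, any way round, best 25 to 50 mm below its top. The next dowel is at least 95 mm away. With the peg in the latch the pull and push act 85 to 90 mm above the shelf.
- tooth (a point): Nominal middle of the inner (+y) face of the peg's tooth, 85 mm above the shelf: a steel strip screwed on the carriage runs out to -y and ends in this upturned tooth, 6 mm thick, 10 mm high. This point is fixed to the carriage, 64 mm from the peg's origin towards -y, but the strip's screws sit in slots: the real tooth is up to 5 mm nearer or farther, so feel for it.
- latch: The empty spring latch at the -y end, in line with the rail: a 20 mm wide strip of spring steel, bent in a U on the end block (origin in the U, 83 mm above the shelf, stand y = -267 mm), reaching to a hook 82 to 98 mm above the shelf. Its holding face is 50 mm, its sloping nose's tip 77 mm from the origin towards +y. Pulled towards +y by a caught tooth it stretches 0.17 mm per N.
- hook (a joint): Lift of the latch's hook, rad: 0 down, up to about 0.15 as the tooth coming from +y pushes up the nose's slope (some 3 to 7 N of push), back to 0 once it has snapped behind the tooth, with the peg's origin at about stand y = -153 mm, give or take 5; then 4 to 14 mm of free play are left to the rubber stop. Do not touch the hook.
- peg_mid: The middle peg, same shape as the one to be latched, free on the rail at stand y = +70 to +100 mm, to be left where it is. Origin at the middle of its carriage's underside, turned half round.
- brush: Boot brush lying behind the stand, 55 x 175 x 41 mm, origin under its middle. Leave alone.
- wax_tin: Round flat tin of boot wax, 74 mm across, 28 mm high, behind the stand, origin under its middle. Leave alone.
- opener: Cast iron bottle opener lying in front of the stand, about 130 mm long, 10 mm thick, origin on its underside. Leave alone.
- jar: Clay jar with a cork, 106 mm across, 138 mm high, to the right of the stand (-y), origin under its middle. Leave alone.
- lantern: Tin lantern, 116 mm across, 224 mm high with its bail, to the left of the stand (+y), origin under its middle. Leave alone.
- shoehorn: Flat steel shoehorn, 40 x 240 x 7 mm, lying in front of the stand on the left, origin on its underside. Leave alone.

How it is judged:
On the way, in this order (a step that is already met when the one before it is completed fails the run):
1. the peg is pushed in until the hook has snapped down behind its tooth, not yet pulled (y of peg in the frame of stand below -0.142 m and value of joint hook below 0.03 rad and contact force between peg and latch below 1.5 N), for 0.1 s.
2. the latched peg is pulled back gradually: the pull on the latch stays between 2 and 8 N for at least 0.1 s (y of peg in the frame of stand below -0.142 m and value of joint hook below 0.03 rad and contact force between peg and latch between 2 and 8 N), for 0.1 s.
3. the pull on the latch rises above 9 N and is kept for 0.3 s while the latch holds (y of peg in the frame of stand below -0.142 m and value of joint hook below 0.03 rad and contact force between peg and latch above 9 N), for 0.3 s.
At the end, for the whole second after the job is handed in: The peg is latched (its origin beyond stand y = -142 mm with the hook down, below 0.03 rad), let go, at rest, with no pull left on the latch (under 3 N) (y of peg in the frame of stand below -0.142 m and value of joint hook below 0.03 rad and contact force between peg and latch below 3 N and linear speed of peg below 0.01 m/s); the robot touches nothing.
It fails at once if the peg loads the latch with more than 15 N (contact force between peg and latch above 15 N).
It fails at once if the peg is rammed against the stop or latch with more than 25 N (contact force between peg and stand above 25 N).
It fails at once if the robot bears on the latch (contact force between any of the arm, the fingers and latch above 3 N).
It fails at once if the middle peg is moved by more than 10 mm (distance of peg_mid from where it was at the start of the episode above 0.01 m).
It fails at once if a loose bystander is moved by more than 30 mm (distance of any of brush, wax_tin, opener, jar, lantern, shoehorn from where it was at the start of the episode above 0.03 m).
It also fails if it takes over 61 s, if anything falls off the work surface, if the arm or the gripper's body presses on something with over 40 N, if the wrist force passes 120 N, or if a joint passes its speed limit or range.

## Robot

A 7-joint arm with a two-finger parallel gripper is mounted at the origin on the work surface. World frame = base frame: x ahead of the robot, y to its left, z up, the work surface at z = 0. Lengths are in m, angles in rad, forces in N, time in s.
With the tool pointing down it reaches from about 0.425 to 0.875 m from the base axis. Payload 9.9 kg.
Tool frame: the origin (TCP) lies at the very end of the fingers, on their centre line; the grasp point (between the pads) lies 19 mm behind it; z points along the fingers, y is the direction in which the jaws open and shut (so a half turn about z gives the same grasp; the last joint's range is limited). The gripper opens to 85 mm and grips with 20 to 120 N. Pads are 22 mm wide; open, the fingers measure 114 mm over their backs; the gripper's body (76 mm by 85 mm) begins 54 mm behind the grasp point. The pads swing forward as they close: fully open they stand 13 mm farther back than shut.
Start: joints at [1.088, 0.576, 0.025, 1.437, -0.015, 1.129, -0.057], TCP at [0.262, -0.622, 0.231] pointing down, gripper open.
Joint ranges: [-2.76, 2.76], [-0.34, 2.15], [-1.52, 1.57], [0.19, 2.46], [-1.09, 4.23], [0.17, 1.99], [-2.82, 2.82]. Speed limits (rad/s): [2.22, 2.22, 3.01, 3.01, 3.14, 3.14, 3.14].

## Interface

Orientations are given as a unit quaternion [x, y, z, w].
In Python, from plant import robot gives the robot as it stands.
- The arm moves only by the tool send_rows, never from a script. Its arguments are lists of equal length, an entry for each row: "hand": the opening, from 0 (shut) to 1 (fully open); "delta_pos": the shift along the tool's x, y, z in m, a list of three; "yaw": the turn about the tool's z in degrees. In form: {"hand": [hand, ...], "delta_pos": [[dx, dy, dz], ...], "yaw": [yaw, ...]}. A call has 1 to 10 rows; each row is the pose to reach, as a shift and turn from the pose commanded when the call began, along the tool's axes at that moment; what a row does not reach only later rows make up. A row lasts 1/12 s, in which the tool goes at most 41.7 mm and 7.16 degrees, less where a joint would pass 70% of its speed; a pose out of reach is approached as far as the arm can. A call with a gripper value outside its range is refused whole. The fingers move at their own pace and stop on an object; "newtons" is the grip in N (left out, the last holds). Time passes only in rows, so rows that repeat a pose let the fingers close. It gives the time, the measured TCP pose, the force and the opening at its end, in the units of the state.
- robot.get_state(): the state, without advancing time (a new reading comes with each control period).
- robot.grab_frame(name): name is "side" or "top"; returns a dict with "color" (420x560x3 uint8, blue, green, red), "fx", "fy", "cx", "cy" (pixels), "xyz" and "attitude" of the camera in the world. Camera axes: x right, y down, z forward; pixel columns grow to the right and rows downward; lengths in m; the calibration is good to about 2 mm. A picture is of the moment at which its call begins. There is no depth.
- robot.finish_job(): hands the job in, once; it reports no verdict.
The state is a dict: "time": time; "joint_positions": joint angles; "joint_velocities": joint speeds; "effort": joint torques, N m; "eef_pos": TCP position; "orientation": TCP orientation; "ft_force": force on the tool from outside, world axes, zero at the start; "wrist_torque": the same for the moment, N m; "width": opening from 0.0 (shut) to 1.0 (fully open).
Only numpy, scipy, OpenCV 4.12 (cv2) and the standard library are available. Lean on these libraries where they do the work, as an engineer would, in place of code of your own. Each camera call takes 0.05 s, during which the arm holds its last target. There are 200 camera calls.

## Working session

There is one attempt and no reset: what is moved stays moved. The work goes in short steps, Python scripts to look and compute and a tool call to move; the robot and the scene stay as the last step left them, time stands still between calls to the robot, and variables do not carry over. Pictures are saved under pics/ and viewed, about 8 in all and at most 12, crops included, and the job is handed in when it is done.

Besides the shell and the picture viewer there is one more tool, called after "Request:" as name(argument=value, ...), one argument or row to a line, values as JSON. send_rows: Moves the arm, as the interface text tells. Its arguments: {"type":"object","properties":{"hand":{"type":"array","items":{"type":"number"}},"delta_pos":{"type":"array","items":{"type":"array","items":{"type":"number"}}},"yaw":{"type":"array","items":{"type":"number"}},"newtons":{"type":"number"}},"required":["hand","delta_pos","yaw"]}

```bash
mkdir -p pics
python3 - <<'E'
from plant import robot
import cv2,json
s=robot.get_state();print({k:(v if not hasattr(v,'tolist') else v.tolist()) for k,v in s.items()})
for n in("side","top"):
    f=robot.grab_frame(n);cv2.imwrite(f"pics/{n}0.png",f["color"])
    print(n,[(k,f[k]) for k in f if k!="color"])
E
```

```text
{'time': 0.0, 'joint_positions': [1.0881802286892843, 0.5765285532229846, 0.02483073021714834, 1.437922745799478, -0.01498182180764617, 1.1289858649872844, -0.056490620189560116], 'joint_velocities': [9.621010581190739e-05, -0.0008334448213366756, 0.001149834747394688, -0.0007538914428195145, 0.00040511336989447537, -0.00016957933439029236, -0.00045479795791750536], 'effort': [-0.0005312179564498365, -76.57485008239746, 2.2511252760887146, -28.596884608268738, 0.015432884101755917, 0.012674942845478654, 6.965801503611146e-05], 'eef_pos': [0.26195070049537567, -0.6216038156092215, 0.23043954752543916], 'orientation': [0.9801775031274705, 0.1981195936160646, -0.00021117170589439585, -0.0008027419968408472], 'ft_force': [0.2945971573894526, -0.18535784200546762, 0.18673435255163426], 'wrist_torque': [0.013395537528122616, -0.020784276973510537, 0.025058276542427677], 'width': 1.0000465351141365}
side [('fx', 383.9100753193608), ('fy', 383.9100753193608), ('cx', 282.94676072180044), ('cy', 204.1495704222903), ('xyz', array([ 0.50464572, -0.75016421,  0.72227713])), ('attitude', array([ 0.88769552, -0.03674355,  0.02369322, -0.45835053]))]
top [('fx', 381.08119184994086), ('fy', 381.08119184994086), ('cx', 278.61479667566755), ('cy', 215.9078975161692), ('xyz', array([0.38287587, 0.02122044, 1.34253292])), ('attitude', array([-0.70070233,  0.70769168, -0.06536098,  0.06258335]))]
```

View pics/side0.png

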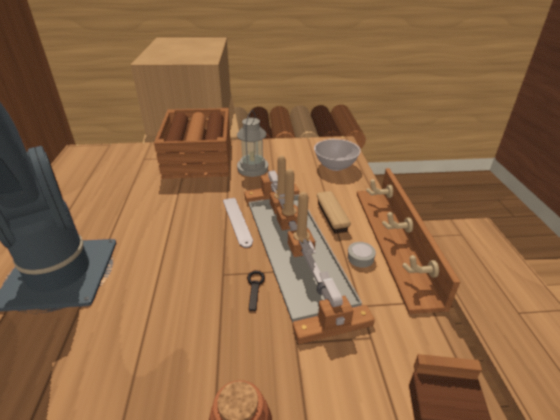

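View pics/top0.png

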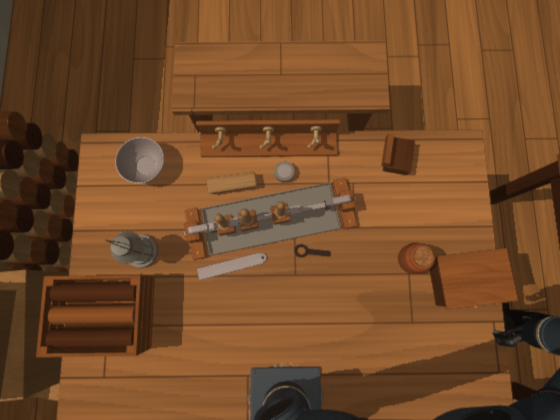

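The top view shows the stand from about (195,232) to (345,203), with the -y end on the right. The peg to latch is near (282,210) and the middle peg near (247,217). In the side view its dowel top is near (303,198). I'll enlarge both.

Run:
```python
import cv2,numpy as np
t=cv2.imread("pics/top0.png")[170:265,180:365];s=cv2.imread("pics/side0.png")[145:345,235:385]
cv2.imwrite("pics/c1.png",cv2.resize(t,None,fx=4.3,fy=4.3,interpolation=cv2.INTER_CUBIC))
cv2.imwrite("pics/c2.png",cv2.resize(s,None,fx=3,fy=3,interpolation=cv2.INTER_CUBIC))
```

```text
(no output)
```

View pics/c1.png

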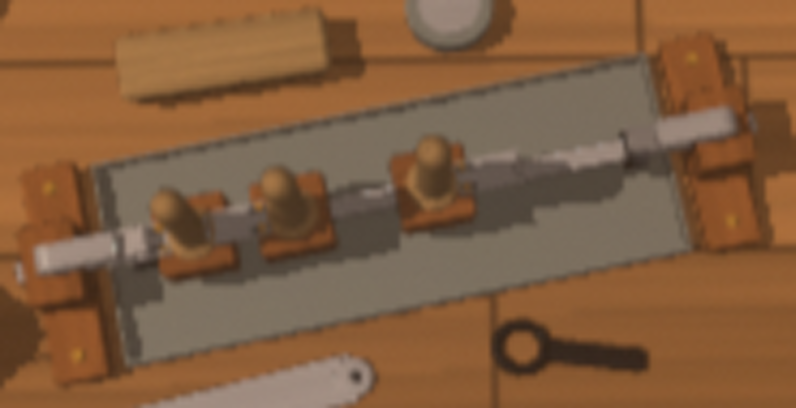

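View pics/c2.png

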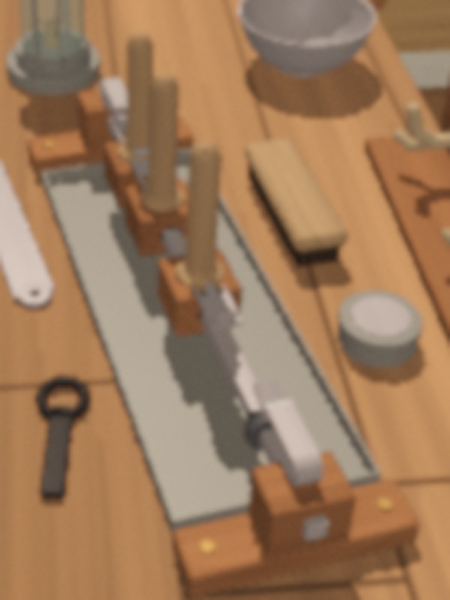

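Crop 1 shows the tray corners, the four brass screws on the end feet at (48,188), (77,355), (691,57) and (731,221), and the target dowel's top at (434,150). In crop 2 that dowel's top is at (205,154) and its base at about (198,275).

```bash
cat > h.py <<'E'
import numpy as np
from scipy.spatial.transform import Rotation as R
K={"side":(383.91,282.947,204.15,[0.50464572,-0.75016421,0.72227713],[0.88769552,-0.03674355,0.02369322,-0.45835053]),
"top":(381.081,278.615,215.908,[0.38287587,0.02122044,1.34253292],[-0.70070233,0.70769168,-0.06536098,0.06258335])}
def ray(n,u,v):
    f,cx,cy,o,q=K[n]; d=R.from_quat(q).apply([(u-cx)/f,(v-cy)/f,1]); return np.array(o),d/np.linalg.norm(d)
def onz(n,u,v,z):
    o,d=ray(n,u,v); return o+d*(z-o[2])/d[2]
def tri(a,b):
    o1,d1=ray(*a);o2,d2=ray(*b)
    t=np.linalg.lstsq(np.c_[d1,-d2],o2-o1,rcond=None)[0]
    p,q=o1+t[0]*d1,o2+t[1]*d2; return (p+q)/2,np.linalg.norm(p-q)
E
python3 - <<'E'
from h import *
T=lambda x,y:("top",x/4.3+180-.4,y/4.3+170-.4)
S=lambda x,y:("side",x/3+235-.3,y/3+145-.3)
print("tri",tri(T(434,150),S(205,154)))
print("onz.21",onz(*T(434,150),.21),onz(*S(205,154),.21))
sc=[onz(*T(*p),.02)for p in[(48,188),(77,355),(691,57),(731,221)]]
co=[onz(*T(*p),.008)for p in[(96,168),(130,365),(645,57),(692,248)]]
ss=[onz(*S(*p),.02)for p in[(207,546),(385,508),(48,143)]]
for P in(sc,co):
    a,b=(P[0]+P[1])/2,(P[2]+P[3])/2;d=a-b
    print(np.round(P,4).tolist(),"mid",(a+b)/2,"len",np.linalg.norm(d),"dir",d/np.linalg.norm(d),np.degrees(np.arctan2(-d[0],d[1])))
print(np.round(ss,4).tolist())
print("midpeg",onz(*T(277,180),.21),"base c", onz(*S(198,275),.076))
E
```

```text
tri (array([0.62553003, 0.00945166, 0.20266652]), np.float64(0.0031267649360445194))
onz.21 [0.62555739 0.00950824 0.21      ] [ 0.62224278 -0.0017255   0.21      ]
[[0.6374, 0.3248, 0.02], [0.5001, 0.2971, 0.02], [0.7435, -0.2077, 0.02], [0.6045, -0.235, 0.02]] mid [0.62139352 0.0447921  0.02      ] len 0.5426394800769372 dir [-0.19395327  0.98101077  0.        ] 11.183583188023169
[[0.6562, 0.2882, 0.008], [0.4926, 0.2564, 0.008], [0.7472, -0.1711, 0.008], [0.5843, -0.2042, 0.008]] mid [0.62008308 0.04233488 0.008     ] len 0.4689201108148845 dir [-0.19464739  0.98087328  0.        ] 11.224125862105028
[[0.6015, -0.2284, 0.02], [0.7396, -0.2053, 0.02], [0.4963, 0.3102, 0.02]]
midpeg [0.60502568 0.12026615 0.21      ] base c [0.62272054 0.00883497 0.076     ]
```

Request:
send_rows(
  hand=[1,1,1,1,1,1,1,1,1,1],
  delta_pos=[
    [0.015,-0.011,-0.01],
    [0.04,-0.03,-0.02],
    [0.07,-0.053,-0.03],
    [0.1,-0.075,-0.03],
    [0.13,-0.098,-0.03],
    [0.16,-0.121,-0.03],
    [0.19,-0.144,-0.03],
    [0.22,-0.166,-0.03],
    [0.25,-0.189,-0.03],
    [0.28,-0.212,-0.03],
  ],
  yaw=[0,0,0,0,0,0,0,0,0,0],
)

```text
time: 0.93
eef_pos: [0.4384, -0.3156, 0.2616]
orientation: [0.98, 0.198, 0.0, -0.0]
ft_force: [0.9, 0.0, 0.0]
width: 1.003
```

Request:
send_rows(
  hand=[1,1,1,1,1,1,1,1,1,1],
  delta_pos=[
    [0.03,-0.023,0],
    [0.06,-0.045,0],
    [0.09,-0.068,0],
    [0.12,-0.091,0],
    [0.15,-0.114,0],
    [0.18,-0.136,0],
    [0.21,-0.159,0],
    [0.24,-0.182,0],
    [0.26,-0.197,0],
    [0.27,-0.204,0],
  ],
  yaw=[1.2,2.4,3.6,4.8,6,7.2,8.4,9.6,10.8,11.65],
)

```text
time: 1.77
eef_pos: [0.6084, -0.0194, 0.2611]
orientation: [0.995, 0.1, 0.0, -0.001]
ft_force: [0.2, -0.3, 0.2]
width: 0.996
```

```bash
cat >> h.py <<'E'
def where(s,tgt):
    "offset from TCP to a world point, along tool axes; tool x heading"
    r=R.from_quat(s["orientation"]); d=np.array(tgt)-np.array(s["eef_pos"])
    return np.round(r.inv().apply(d),4), np.degrees(np.arctan2(*r.as_matrix()[[1,0],0]))
E
python3 - <<'E'
from h import *
from plant import robot
s=robot.get_state();print(s["time"],s["eef_pos"],s["ft_force"],where(s,[.6268,.0085,.153]))
E
```

```text
1.7667 [ 0.60839962 -0.01937452  0.26112129] [ 0.22214593 -0.25162741  0.15695883] (array([ 0.0235, -0.0234,  0.1082]), np.float64(11.457935283770023))
```

Request:
send_rows(
  hand=[1,1,1,1,1,1],
  delta_pos=[
    [0.012,-0.012,0.0],
    [0.0235,-0.0234,0.0],
    [0.0235,-0.0234,0.0],
    [0.0235,-0.0234,0.01],
    [0.0235,-0.0234,0.025],
    [0.0235,-0.0234,0.025],
  ],
  yaw=[0.2,0.2,0.2,0.2,0.2,0.2],
)

```text
time: 2.27
eef_pos: [0.624, 0.0013, 0.2333]
orientation: [0.995, 0.095, -0.002, 0.0]
ft_force: [-0.8, -1.0, -0.7]
width: 0.997
```

Run:
```python
from h import *
from plant import robot
import cv2
s=robot.get_state();print(s["time"],s["eef_pos"],s["ft_force"],where(s,[.6268,.0085,.153]))
a=robot.grab_frame("side")["color"][125:325,225:375]
cv2.imwrite("pics/d1.png",cv2.resize(a,None,fx=3,fy=3,interpolation=cv2.INTER_CUBIC))
```

```text
2.2667 [0.62403368 0.00132103 0.23331787] [-0.76403637 -0.95141293 -0.69921636] (array([ 0.0045, -0.0065,  0.0803]), np.float64(10.945207888839974))
```

View pics/d1.png

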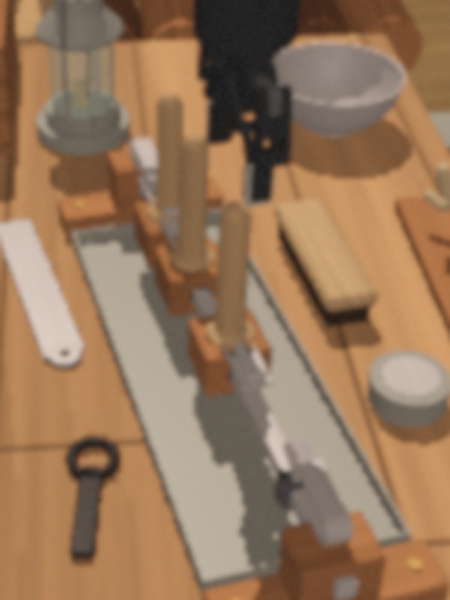

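The side view shows both fingers above the dowel, with tips near (215,138) and (260,198) and the dowel top at (235,208), so the gripper straddles it. I'm descending.

Request:
send_rows(
  hand=[1,1,1,1,1,1,1,1,1,1],
  delta_pos=[
    [0,0,0],
    [0,0,0.0],
    [0,0,0.01],
    [0,0,0.02],
    [0,0,0.035],
    [0,0,0.05],
    [0,0,0.065],
    [0,0,0.08],
    [0,0,0.083],
    [0,0,0.083],
  ],
  yaw=[0,0,0,0,0,0,0,0,0,0],
)

```text
time: 3.15
eef_pos: [0.625, 0.0024, 0.1517]
orientation: [0.995, 0.096, -0.001, -0.0]
ft_force: [-0.4, 0.1, 0.0]
width: 1.002
```

Run:
```python
from h import *
from plant import robot
import cv2
s=robot.get_state();print(s["time"],s["eef_pos"],s["ft_force"],where(s,[.6268,.0085,.153]))
a=robot.grab_frame("side")["color"][125:325,225:375]
b=robot.grab_frame("top")["color"][170:265,230:330]
cv2.imwrite("pics/e1.png",np.hstack([cv2.resize(a,None,fx=2.5,fy=2.5,interpolation=cv2.INTER_CUBIC)[:380],cv2.resize(b,None,fx=4,fy=4,interpolation=cv2.INTER_CUBIC)]))
```

```text
3.15 [0.62496783 0.00236018 0.15173081] [-0.39589919  0.07901371  0.01797411] (array([ 0.003 , -0.0057, -0.0013]), np.float64(11.002707285252622))
```

View pics/e1.png

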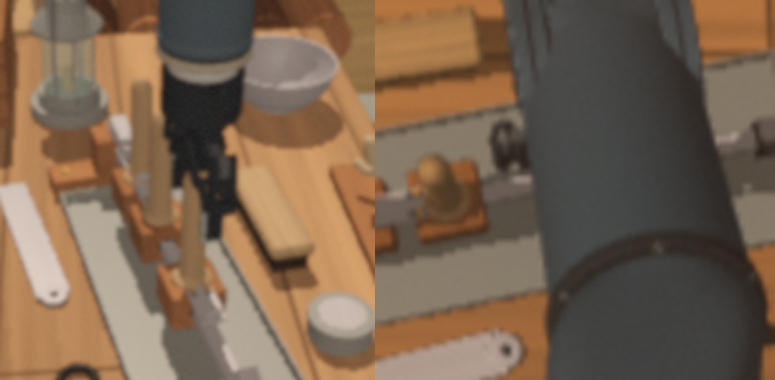

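In the side view the dowel (top at (190,178)) is drawn in front of the fingers, at about (210,195). The grasp may therefore be off in x. I'll project the TCP to check.

```bash
cat >> h.py <<'E'
def proj(n,p):
    f,cx,cy,o,q=K[n]; c=R.from_quat(q).inv().apply(np.array(p)-o); return c[0]/c[2]*f+cx,c[1]/c[2]*f+cy
E
python3 - <<'E'
from h import *
from plant import robot
import cv2
s=robot.get_state();r=R.from_quat(s["orientation"]);e=np.array(s["eef_pos"])
f=robot.grab_frame("side");im=f["color"]
print(f["xyz"],f["attitude"])
im=cv2.resize(im[125:275,230:380],None,fx=4,fy=4,interpolation=cv2.INTER_CUBIC)
m=lambda p,c:cv2.circle(im,tuple(int(round(4*(a-b)+1.5)) for a,b in zip(proj("side",p),(230,125))),3,c,-1)
m(e,(0,0,255))
for d in(.042,-.042): m(e+r.apply([0,d,-.013]),(0,255,0))
m([.6268,.0085,.21],(255,0,0)); m([.6268,.0085,.076],(255,0,0))
cv2.imwrite("pics/f1.png",im)
E
```

```text
[ 0.50464572 -0.75016421  0.72227713] [ 0.88769552 -0.03674355  0.02369322 -0.45835053]
```

View pics/f1.png

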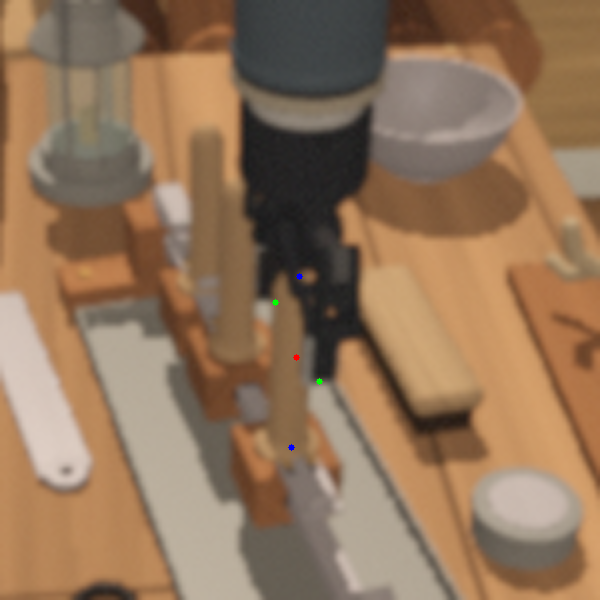

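The projection matches the real fingers: the near tip is at (322,376). The dowel axis, about (289,365), lies between the jaws and only some 3–4 mm off-centre in x, so I'm closing.

Request:
send_rows(
  hand=[0.8,0.6,0.45,0.3,0.2,0.1,0,0,0,0],
  delta_pos=[
    [-0.002,0,0],
    [-0.002,0,0],
    [-0.002,0,0],
    [-0.002,0,0],
    [-0.002,0,0],
    [-0.002,0,0],
    [-0.002,0,0],
    [-0.002,0,0],
    [-0.002,0,0],
    [-0.002,0,0],
  ],
  yaw=[0,0,0,0,0,0,0,0,0,0],
  newtons=60,
)

```text
time: 4.13
eef_pos: [0.6242, 0.0022, 0.1538]
orientation: [0.995, 0.096, 0.0, -0.0]
ft_force: [-1.5, 1.0, 5.9]
width: 0.286
```

Request:
send_rows(
  hand=[0,0,0,0,0,0],
  delta_pos=[
    [0,0,0],
    [0,0,0],
    [0,0,0],
    [0,0,0],
    [0,0,0],
    [0,0,0],
  ],
  yaw=[0,0,0,0,0,0],
)

```text
time: 4.63
eef_pos: [0.6242, 0.0022, 0.1538]
orientation: [0.995, 0.096, 0.0, -0.0]
ft_force: [-1.4, -0.0, 5.9]
width: 0.289
```

```bash
cat >> h.py <<'E'
O=np.array([.621,.0437]);ys=np.array([-.1942,.981]);xs=np.array([.981,.1942])
def st():
    from plant import robot
    s=robot.get_state();d=np.array(s["eef_pos"])[:2]-O;f=np.array(s["ft_force"])[:2]
    print("t",s["time"],"stand x,y",round(d@xs,4),round(d@ys,4),"F x,y",round(f@xs,2),round(f@ys,2),"z",s["eef_pos"][2],s["ft_force"][2],"w",s["width"],"heading",where(s,[0,0,0])[1])
E
python3 -c "from h import *;st()"
```

```text
t 4.6333 stand x,y -0.0049 -0.0413 F x,y -1.38 0.25 z 0.15381207979852815 5.892017515812104 w 0.2886456740213265 heading 11.007274019509804
```

Request:
send_rows(
  hand=[0,0,0,0,0,0,0,0,0,0],
  delta_pos=[
    [0,0.004,-0.001],
    [0,0.01,-0.001],
    [0,0.018,-0.001],
    [0,0.026,-0.001],
    [0,0.034,-0.001],
    [0,0.042,-0.001],
    [0,0.05,-0.001],
    [0,0.056,-0.001],
    [0,0.06,-0.001],
    [0,0.06,-0.001],
  ],
  yaw=[0,0,0,0,0,0,0,0,0,0],
)

```text
time: 5.47
eef_pos: [0.636, -0.059, 0.1539]
orientation: [0.995, 0.095, 0.0, 0.0]
ft_force: [5.8, -0.3, -8.8]
width: 0.287
```

```bash
python3 -c "from h import *;st()"
```

```text
t 5.4667 stand x,y -0.0052 -0.1037 F x,y 5.66 -1.48 z 0.15394551709036808 -8.842167745900902 w 0.2867144522446566 heading 10.898039387298391
```

Request:
send_rows(
  hand=[0,0,0,0,0,0,0,0,0,0],
  delta_pos=[
    [0.0003,0.001,0.0005],
    [0.0003,0.0025,0.0005],
    [0.0003,0.004,0.0005],
    [0.0003,0.0055,0.0005],
    [0.0003,0.007,0.0005],
    [0.0003,0.0085,0.0005],
    [0.0003,0.01,0.0005],
    [0.0003,0.0115,0.0005],
    [0.0003,0.0125,0.0005],
    [0.0003,0.0125,0.0005],
  ],
  yaw=[0,0,0,0,0,0,0,0,0,0],
)

```text
time: 6.3
eef_pos: [0.6381, -0.0695, 0.1539]
orientation: [0.995, 0.096, 0.0, 0.0]
ft_force: [2.2, -0.3, -2.1]
width: 0.291
```

```bash
python3 -c "from h import *;st()"
```

```text
t 6.3 stand x,y -0.0052 -0.1144 F x,y 2.12 -0.74 z 0.15390225538490648 -2.079707708002735 w 0.29104550255821854 heading 10.97941650001294
```

Request:
send_rows(
  hand=[0,0,0,0,0,0],
  delta_pos=[
    [0,0.0015,0],
    [0,0.003,0],
    [0,0.0045,0],
    [0,0.006,0],
    [0,0.0075,0],
    [0,0.009,0],
  ],
  yaw=[0,0,0,0,0,0],
)

```text
time: 6.8
eef_pos: [0.6398, -0.0781, 0.1539]
orientation: [0.995, 0.096, -0.0, 0.0]
ft_force: [0.6, 1.8, -0.3]
width: 0.292
```

```bash
python3 -c "from h import *;st()"
```

```text
t 6.8 stand x,y -0.0052 -0.1231 F x,y 0.89 1.64 z 0.15386031038777614 -0.2562560170554842 w 0.29221068917884924 heading 10.998570456373447
```

Request:
send_rows(
  hand=[0,0,0,0,0,0,0,0],
  delta_pos=[
    [0,0.001,0],
    [0,0.002,0],
    [0,0.003,0],
    [0,0.004,0],
    [0,0.005,0],
    [0,0.006,0],
    [0,0.007,0],
    [0,0.008,0],
  ],
  yaw=[0,0,0,0,0,0,0,0],
)

```text
time: 7.47
eef_pos: [0.6412, -0.085, 0.1539]
orientation: [0.995, 0.096, -0.0, -0.001]
ft_force: [-1.2, 5.2, 2.0]
width: 0.288
```

Request:
send_rows(
  hand=[0,0,0,0,0,0],
  delta_pos=[
    [0,0.001,0],
    [0,0.002,0],
    [0,0.003,0],
    [0,0.004,0],
    [0,0.005,0],
    [0,0.006,0],
  ],
  yaw=[0,0,0,0,0,0],
)

```text
time: 7.97
eef_pos: [0.6423, -0.0907, 0.1538]
orientation: [0.995, 0.096, -0.0, -0.001]
ft_force: [-1.1, 6.3, 2.9]
width: 0.286
```

```bash
python3 -c "from h import *;st()"
```

```text
t 7.9667 stand x,y -0.0052 -0.136 F x,y 0.12 6.44 z 0.15383917581472656 2.8586323969498793 w 0.28627419313279967 heading 11.043427809134416
```

Request:
send_rows(
  hand=[0,0,0,0,0,0,0,0],
  delta_pos=[
    [0,0.001,0],
    [0,0.002,0],
    [0,0.003,0],
    [0,0.004,0],
    [0,0.005,0],
    [0,0.006,0],
    [0,0.007,0],
    [0,0.008,0],
  ],
  yaw=[0,0,0,0,0,0,0,0],
)

```text
time: 8.63
eef_pos: [0.6437, -0.0974, 0.1538]
orientation: [0.995, 0.097, -0.0, -0.001]
ft_force: [-2.8, 10.2, 3.7]
width: 0.285
```

Request:
send_rows(
  hand=[0,0,0,0,0,0],
  delta_pos=[
    [0,0.0005,0],
    [0,0.001,0],
    [0,0.0015,0],
    [0,0.002,0],
    [0,0.0025,0],
    [0,0.003,0],
  ],
  yaw=[0,0,0,0,0,0],
)

```text
time: 9.13
eef_pos: [0.6445, -0.1018, 0.1538]
orientation: [0.995, 0.096, -0.0, -0.0]
ft_force: [-0.0, 4.9, 2.2]
width: 0.287
```

Request:
send_rows(
  hand=[0,0,0,0,0,0],
  delta_pos=[
    [0,0.0005,0],
    [0,0.001,0],
    [0,0.0015,0],
    [0,0.002,0],
    [0,0.0025,0],
    [0,0.003,0],
  ],
  yaw=[0,0,0,0,0,0],
)

```text
time: 9.63
eef_pos: [0.6453, -0.1057, 0.1539]
orientation: [0.995, 0.096, 0.0, 0.0]
ft_force: [1.0, 1.3, 1.7]
width: 0.288
```

```bash
python3 -c "from h import *;st()"
```

```text
t 9.6333 stand x,y -0.0052 -0.1513 F x,y 1.22 1.05 z 0.1538578481870181 1.6787458101300408 w 0.2883985402038962 heading 10.98463903300803
```

Request:
send_rows(
  hand=[0,0,0,0,0,0],
  delta_pos=[
    [0,0.0005,0],
    [0,0.001,0],
    [0,0.0015,0],
    [0,0.002,0],
    [0,0.0025,0],
    [0,0.003,0],
  ],
  yaw=[0,0,0,0,0,0],
)

```text
time: 10.13
eef_pos: [0.6458, -0.1084, 0.1539]
orientation: [0.995, 0.096, 0.0, 0.0]
ft_force: [1.6, 1.1, 1.6]
width: 0.286
```

Run:
```python
from h import *
from plant import robot
import cv2
st()
im=robot.grab_frame("side")["color"][200:350,280:400]
cv2.imwrite("pics/g1.png",cv2.resize(im,None,fx=4,fy=4,interpolation=cv2.INTER_CUBIC))
```

```text
t 10.1333 stand x,y -0.0052 -0.154 F x,y 1.78 0.77 z 0.15387375019080085 1.643613259725618 w 0.2861956369251217 heading 11.000567592016962
```

View pics/g1.png

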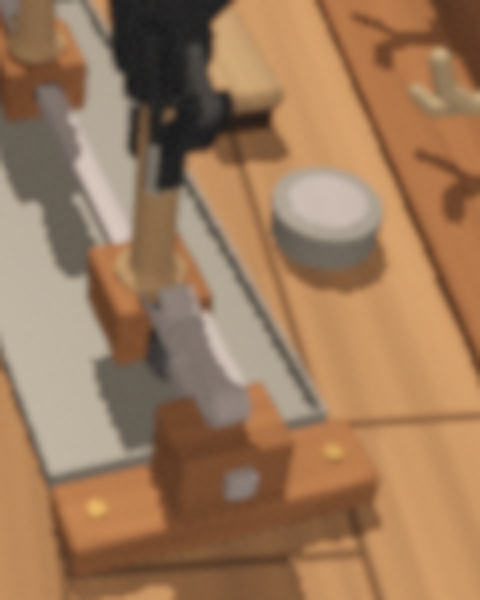

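The view shows the carriage front under the hook nose, near (172,300), with the hook looking level. Force fell from 10 N to about 1 N, which suggests a snap. I'll feel for the rubber stop to calibrate y and be sure.

Request:
send_rows(
  hand=[0,0,0,0,0],
  delta_pos=[
    [0,0.0005,0],
    [0,0.001,0],
    [0,0.0015,0],
    [0,0.002,0],
    [0,0.002,0],
  ],
  yaw=[0,0,0,0,0],
)

```text
time: 10.6
eef_pos: [0.6462, -0.1105, 0.1539]
orientation: [0.995, 0.096, 0.0, 0.0]
ft_force: [1.0, 0.9, 2.1]
width: 0.293
```

Request:
send_rows(
  hand=[0,0,0,0,0],
  delta_pos=[
    [0,0.0005,0],
    [0,0.001,0],
    [0,0.0015,0],
    [0,0.0015,0],
    [0,0.0015,0],
  ],
  yaw=[0,0,0,0,0],
)

```text
time: 11.02
eef_pos: [0.6465, -0.1119, 0.1538]
orientation: [0.995, 0.096, 0.0, 0.0]
ft_force: [0.4, 0.2, 2.2]
width: 0.289
```

```bash
python3 -c "from h import *;st()"
```

```text
t 11.0167 stand x,y -0.0052 -0.1576 F x,y 0.44 0.11 z 0.15383347199476152 2.2430788379009936 w 0.2887464205556524 heading 10.993904393268654
```

Request:
send_rows(
  hand=[0,0,0,0,0],
  delta_pos=[
    [0,0.0005,0],
    [0,0.001,0],
    [0,0.0015,0],
    [0,0.0015,0],
    [0,0.0015,0],
  ],
  yaw=[0,0,0,0,0],
)

```text
time: 11.43
eef_pos: [0.6468, -0.1134, 0.1538]
orientation: [0.995, 0.096, 0.0, 0.0]
ft_force: [0.9, 1.1, 2.6]
width: 0.286
```

Request:
send_rows(
  hand=[0,0,0,0,0],
  delta_pos=[
    [0,0.0005,0],
    [0,0.001,0],
    [0,0.0015,0],
    [0,0.0015,0],
    [0,0.0015,0],
  ],
  yaw=[0,0,0,0,0],
)

```text
time: 11.85
eef_pos: [0.647, -0.1148, 0.1538]
orientation: [0.995, 0.096, 0.0, 0.0]
ft_force: [0.3, 0.1, 3.8]
width: 0.29
```

```bash
python3 -c "from h import *;st()"
```

```text
t 11.85 stand x,y -0.0053 -0.1606 F x,y 0.37 0.05 z 0.15381766782967832 3.7979286863255686 w 0.2904165043552585 heading 10.994874622069869
```

Request:
send_rows(
  hand=[0,0,0,0],
  delta_pos=[
    [0,0.0005,0],
    [0,0.001,0],
    [0,0.001,0],
    [0,0.001,0],
  ],
  yaw=[0,0,0,0],
)

```text
time: 12.18
eef_pos: [0.647, -0.1149, 0.1538]
orientation: [0.995, 0.096, -0.0, -0.0]
ft_force: [-1.3, 4.9, 5.7]
width: 0.292
```

Request:
send_rows(
  hand=[0,0,0,0],
  delta_pos=[
    [0,0.0005,0],
    [0,0.001,0],
    [0,0.001,0],
    [0,0.001,0],
  ],
  yaw=[0,0,0,0],
)

```text
time: 12.52
eef_pos: [0.6471, -0.1149, 0.1538]
orientation: [0.995, 0.096, -0.0, -0.001]
ft_force: [-1.1, 7.2, 5.7]
width: 0.29
```

Request:
send_rows(
  hand=[0,0,0,0],
  delta_pos=[
    [0,0.0005,0],
    [0,0.001,0],
    [0,0.001,0],
    [0,0.001,0],
  ],
  yaw=[0,0,0,0],
)

```text
time: 12.85
eef_pos: [0.6471, -0.115, 0.1538]
orientation: [0.995, 0.097, -0.0, -0.002]
ft_force: [-2.5, 9.5, 7.1]
width: 0.286
```

```bash
python3 -c "from h import *;st()"
```

```text
t 12.85 stand x,y -0.0052 -0.1607 F x,y -0.59 9.8 z 0.15381605508610113 7.141242290998935 w 0.2864952247697996 heading 11.107362804246891
```

The stop is at TCP y of -160.6 mm (peg -162 mm), and the stiffness as commanded is soft, about 2.5–3 N/mm. Next I'll back off and start the slow pull.

Request:
send_rows(
  hand=[0,0,0,0,0,0,0,0,0,0],
  delta_pos=[
    [0,-0.001,0],
    [0,-0.002,0],
    [0,-0.003,0],
    [0,-0.004,0],
    [0,-0.005,0],
    [0,-0.006,0],
    [0,-0.007,0],
    [0,-0.008,0],
    [0,-0.008,0],
    [0,-0.008,0],
  ],
  yaw=[0,0,0,0,0,0,0,0,0,0],
)

```text
time: 13.68
eef_pos: [0.646, -0.1097, 0.1538]
orientation: [0.995, 0.096, 0.0, -0.0]
ft_force: [1.1, -0.0, 3.8]
width: 0.288
```

Request:
send_rows(
  hand=[0,0,0,0,0,0],
  delta_pos=[
    [0,-0.0005,0],
    [0,-0.001,0],
    [0,-0.0015,0],
    [0,-0.002,0],
    [0,-0.0025,0],
    [0,-0.003,0],
  ],
  yaw=[0,0,0,0,0,0],
)

```text
time: 14.18
eef_pos: [0.6455, -0.1068, 0.1538]
orientation: [0.995, 0.096, 0.0, 0.0]
ft_force: [1.2, -0.8, 4.5]
width: 0.295
```

```bash
python3 -c "from h import *;st()"
```

```text
t 14.1833 stand x,y -0.0052 -0.1524 F x,y 0.98 -1.02 z 0.15381687181263926 4.546986250386066 w 0.29502035489837436 heading 10.999128144984507
```

Request:
send_rows(
  hand=[0,0,0,0,0,0],
  delta_pos=[
    [0,-0.0005,0],
    [0,-0.001,0],
    [0,-0.0015,0],
    [0,-0.002,0],
    [0,-0.002,0],
    [0,-0.002,0],
  ],
  yaw=[0,0,0,0,0,0],
)

```text
time: 14.68
eef_pos: [0.6451, -0.1048, 0.1538]
orientation: [0.995, 0.096, 0.0, -0.0]
ft_force: [0.5, -0.2, 3.9]
width: 0.286
```

Request:
send_rows(
  hand=[0,0,0,0],
  delta_pos=[
    [0,-0.0005,0],
    [0,-0.001,0],
    [0,-0.001,0],
    [0,-0.001,0],
  ],
  yaw=[0,0,0,0],
)

```text
time: 15.02
eef_pos: [0.645, -0.1043, 0.1538]
orientation: [0.995, 0.096, 0.0, 0.0]
ft_force: [2.4, -1.8, 4.2]
width: 0.287
```

```bash
python3 -c "from h import *;st()"
```

```text
t 15.0167 stand x,y -0.0052 -0.1499 F x,y 2.01 -2.2 z 0.15381927432040732 4.156617449819249 w 0.2870590170442812 heading 10.98329500684701
```

Request:
send_rows(
  hand=[0,0,0,0],
  delta_pos=[
    [0,-0.0005,0],
    [0,-0.001,0],
    [0,-0.001,0],
    [0,-0.001,0],
  ],
  yaw=[0,0,0,0],
)

```text
time: 15.35
eef_pos: [0.6448, -0.1038, 0.1538]
orientation: [0.995, 0.096, 0.0, 0.0]
ft_force: [4.6, -3.9, 4.2]
width: 0.291
```

Request:
send_rows(
  hand=[0,0,0,0],
  delta_pos=[
    [0,-0.0005,0],
    [0,-0.001,0],
    [0,-0.001,0],
    [0,-0.001,0],
  ],
  yaw=[0,0,0,0],
)

```text
time: 15.68
eef_pos: [0.6448, -0.1035, 0.1538]
orientation: [0.995, 0.095, 0.0, 0.001]
ft_force: [4.3, -5.6, 2.9]
width: 0.287
```

```bash
python3 -c "from h import *;st()"
```

```text
t 15.6833 stand x,y -0.0052 -0.149 F x,y 3.12 -6.36 z 0.15384142863912714 2.925855528932485 w 0.2867343497384599 heading 10.936113687305756
```

Request:
send_rows(
  hand=[0,0,0,0],
  delta_pos=[
    [0,-0.0005,0],
    [0,-0.001,0],
    [0,-0.001,0],
    [0,-0.001,0],
  ],
  yaw=[0,0,0,0],
)

```text
time: 16.02
eef_pos: [0.6447, -0.1031, 0.1538]
orientation: [0.995, 0.095, 0.0, 0.001]
ft_force: [4.0, -7.8, 1.9]
width: 0.289
```

Request:
send_rows(
  hand=[0,0,0,0],
  delta_pos=[
    [0,-0.0005,0],
    [0,-0.001,0],
    [0,-0.001,0],
    [0,-0.001,0],
  ],
  yaw=[0,0,0,0],
)

```text
time: 16.35
eef_pos: [0.6446, -0.1028, 0.1539]
orientation: [0.995, 0.095, 0.001, 0.002]
ft_force: [5.3, -9.5, 1.1]
width: 0.288
```

```bash
python3 -c "from h import *;st()"
```

```text
t 16.35 stand x,y -0.0053 -0.1483 F x,y 3.36 -10.34 z 0.15386264644904918 1.062974761197394 w 0.287968269357053 heading 10.878025737835248
```

Request:
send_rows(
  hand=[0,0,0,0,0,0,0,0,0,0],
  delta_pos=[
    [0,-0.0004,0],
    [0,-0.0008,0],
    [0,-0.001,0],
    [0,-0.001,0],
    [0,-0.001,0],
    [0,-0.001,0],
    [0,-0.001,0],
    [0,-0.001,0],
    [0,-0.001,0],
    [0,-0.001,0],
  ],
  yaw=[0,0,0,0,0,0,0,0,0,0],
)

```text
time: 17.18
eef_pos: [0.6446, -0.1025, 0.1539]
orientation: [0.996, 0.095, 0.001, 0.002]
ft_force: [5.9, -10.0, 0.9]
width: 0.293
```

```bash
python3 -c "from h import *;st()"
```

```text
t 17.1833 stand x,y -0.0052 -0.148 F x,y 3.9 -10.94 z 0.1538786792422221 0.8828472719857882 w 0.2929215331682309 heading 10.853749298475497
```

Request:
send_rows(
  hand=[0,0,0,0,0,0,0,0,0],
  delta_pos=[
    [0,-0.0003,0],
    [0,-0.0005,0],
    [0,-0.0005,0],
    [0,-0.0005,0],
    [0,-0.0005,0],
    [0,-0.0005,0],
    [0,-0.0005,0],
    [0,-0.0005,0],
    [0,-0.0005,0],
  ],
  yaw=[0,0,0,0,0,0,0,0,0],
)

```text
time: 17.93
eef_pos: [0.6445, -0.1023, 0.1539]
orientation: [0.996, 0.094, 0.001, 0.002]
ft_force: [7.1, -12.4, 0.9]
width: 0.292
```

```bash
python3 -c "from h import *;st()"
```

```text
t 17.9333 stand x,y -0.0053 -0.1478 F x,y 4.55 -13.55 z 0.15385541447133377 0.9447655579987365 w 0.29173733171510574 heading 10.837858926279358
```

The pull was held at about 11–13 N and the latch stayed fast. I'll ease off into the free play, then release.

Request:
send_rows(
  hand=[0,0,0,0,0,0,0,0,0,0],
  delta_pos=[
    [0,0.001,0],
    [0,0.002,0],
    [0,0.0035,0],
    [0,0.005,0],
    [0,0.0065,0],
    [0,0.008,0],
    [0,0.0095,0],
    [0,0.011,0],
    [0,0.0115,0],
    [0,0.0115,0],
  ],
  yaw=[0,0,0,0,0,0,0,0,0,0],
)

```text
time: 18.77
eef_pos: [0.6458, -0.1087, 0.1538]
orientation: [0.995, 0.096, -0.0, -0.001]
ft_force: [1.7, -0.5, 4.2]
width: 0.293
```

```bash
python3 -c "from h import *;st()"
```

```text
t 18.7667 stand x,y -0.0052 -0.1543 F x,y 1.58 -0.8 z 0.1538112149727915 4.17939385920174 w 0.29309903114155333 heading 11.050636729684152
```

Request:
send_rows(
  hand=[0.35,0.45,0.6,0.75,0.85,0.85,0.85,0.85,0.85],
  delta_pos=[
    [0,0,0],
    [0,0,0],
    [0,0,0],
    [0,0,0],
    [0,0,0],
    [0,0,0],
    [0,0,0],
    [0,0,0],
    [0,0,0],
  ],
  yaw=[0,0,0,0,0,0,0,0,0],
)

```text
time: 19.52
eef_pos: [0.646, -0.1098, 0.1538]
orientation: [0.995, 0.096, -0.0, -0.0]
ft_force: [1.2, -0.1, -0.3]
width: 0.848
```

Request:
send_rows(
  hand=[0.85,0.85,0.85,0.85,0.85,0.85,0.85,0.85,0.85,0.85],
  delta_pos=[
    [0,0,-0.005],
    [0,0,-0.015],
    [0,0,-0.03],
    [0,0,-0.045],
    [0,0,-0.06],
    [0,0,-0.075],
    [0,0,-0.09],
    [0,0,-0.105],
    [0,0,-0.115],
    [0,0,-0.12],
  ],
  yaw=[0,0,0,0,0,0,0,0,0,0],
)

```text
time: 20.35
eef_pos: [0.6466, -0.1099, 0.2762]
orientation: [0.995, 0.096, 0.001, 0.0]
ft_force: [0.1, 0.1, -0.2]
width: 0.85
```

Request:
send_rows(
  hand=[0.85,0.85,0.85,0.85,0.85,0.85,0.85,0.85],
  delta_pos=[
    [-0.01,0.01,0],
    [-0.03,0.03,0],
    [-0.05,0.06,0],
    [-0.07,0.09,0],
    [-0.09,0.12,0],
    [-0.1,0.14,0],
    [-0.1,0.15,0],
    [-0.1,0.15,0],
  ],
  yaw=[0,0,0,0,0,0,0,0],
)

```text
time: 21.02
eef_pos: [0.5747, -0.2799, 0.273]
orientation: [0.996, 0.093, -0.001, 0.0]
ft_force: [-1.0, 0.5, -0.4]
width: 0.848
```

Run:
```python
from h import *
from plant import robot
import cv2
st()
a=robot.grab_frame("side")["color"][145:345,235:385]
b=robot.grab_frame("top")["color"][170:265,180:365]
a=cv2.resize(a,None,fx=2.4,fy=2.4,interpolation=cv2.INTER_CUBIC);b=cv2.resize(b,(430,221),interpolation=cv2.INTER_CUBIC)
cv2.imwrite("pics/z1.png",np.hstack([a,cv2.copyMakeBorder(b,0,480-221,0,0,0)]))
```

```text
t 21.0167 stand x,y -0.1082 -0.3085 F x,y -0.89 0.73 z 0.27297848874649644 -0.36899589256273035 w 0.8479654304558826 heading 10.710504883802226
```

View pics/z1.png

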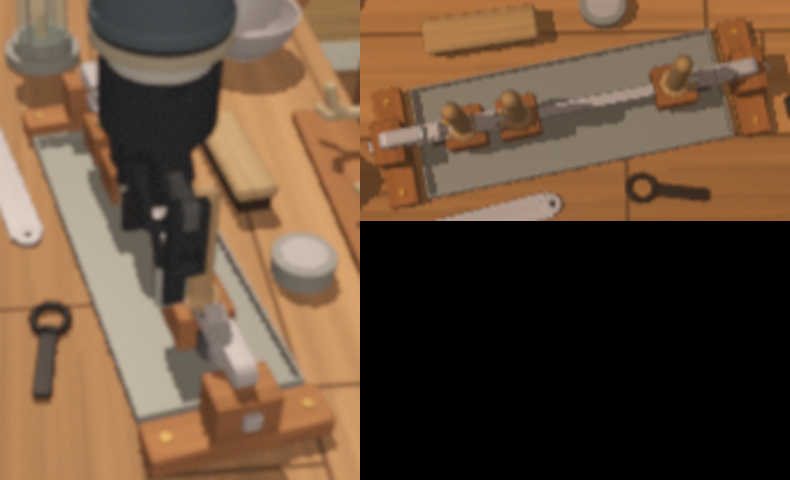

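The last view shows the peg standing free under the latch hook, near (678,80), with the hook level. The middle peg is at (518,110) and the bystanders are unmoved; the arm is clear. I'm handing in.

```bash
python3 -c "
from plant import robot
print(robot.finish_job())"
```

```text
the job is handed in; nothing more can be done
None
```

The peg is latched, the latch held a pull of about 12 N, and the job is handed in at about 21 s of the 61 s allowed. No verdict was reported.

- **Latching:** I gripped the dowel across the rail direction and slid the peg to the latch. It climbed the nose at up to about 10 N, then the force fell to about 1 N, which I read as the snap. I went on to touch the rubber stop lightly (about 10 N), which fixed the peg's position on the rail.
- **Pull test:** Pulling back, the hook caught with the peg at about stand y = -151 mm. I raised the pull in roughly 2 N steps. It read about 11 N for 0.8 s, then 13.5 N at the end of a further 0.75 s. I take the load on the latch to be about 1 N less than these readings because of the drag. The peg gave about 2 mm, which fits the spring's stated stretch, and the latch held.
- **Release:** I eased the peg into its free play at about -155 mm, opened the gripper and moved clear. The last pictures show the peg in the latch and let go, with the middle peg and the nearby objects apparently where they were.
- **Uncertain points:**
  - The hook being down was judged by the force drop, the catch on pulling back and how it looks, not measured directly.
  - The last 0.5 mm of pull read higher than I expected (13.5 N rather than 12 N), but still under the 15 N limit.
  - My first estimates from the side and top pictures differed by a few mm. The stop contact settled the position along the rail.

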